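# Lengthen a telescopic leg by one hole

### The job

The telescopic leg of a work stand lies clamped on the bench. Press its spring button flush and slide the outer tube out, away from the clamp, until the button pops up in the very next hole, so that the leg is locked one hole longer. Be gentle, with no more force on it than about 2 kg (20 N), leave the other things on the bench where they are and let go at the end.

Things in the scene. Friction and masses are not known exactly. Their poses are not given: they have to be found in the camera images.
- stand: Steel base plate, 300 x 70 x 8 mm, fixed to the bench, carrying the leg. Origin on the bench straight below the button; x = level, along the leg, outward (from clamp to rubber foot); z up. On a clamped inner tube slides the outer tube: aluminium, 34 mm square, at the start from x = -118 to +105 mm, round foot 46 mm across at its + end.
- button_place (a point): Fixed on the stand, same axes: middle of the hole in which the button stands at the start, at the nominal height (72 mm) of the outer tube's flat top face. Along x and y it is true, but the tubes sit up to 15 mm higher or lower than this in the slot of their clamp (not measured, differs each time): find the face by touch. The clamp is rubber-lined: the tubes give about 1 mm per 8 N.
- thumb_stop_start (a point): Fixed on the stand: where the thumb stop's near face starts, 14 mm outward (+x) of the button, at the nominal height of the top face. The thumb stop is a grey block on the outer tube that moves with it, 8 mm thick, 26 mm wide, rising 13 mm above the face: shut fingertips pressed on the button can push the tube outward against it.
- clamp (a point): Top of the grey clamp pillar (50 x 56 mm, 95 mm high, bolt heads to 101 mm) at the stand's x = -155 mm, that holds the plain dark steel inner tube, 26 mm square. Does not move; the outer tube is slid away from it.
- button (a joint): Spring button of the inner tube: steel pin 12 mm across, domed, standing 7 mm above the outer tube's face through a 13.6 mm hole. 0 = fully out (locks the tube), 0.007 = flush (3 N at first, about 5.5 N when flush), 0.013 = end. Once it is flush, pushing the tube outward slips its dome under the hole's edge, where it stays down (about 0.008) by itself until the next hole comes.
- sleeve (a joint): How far the outer tube has been slid outward (+x of the stand), m: 0 at the start, 0.050 with the button in the next hole (0.100 is the one after: too far). Sliding takes about 4 N. Holes lie on the middle line of the top face, 50 mm apart from the first towards the clamp. When the button pops up it stops the tube firmly, with about 0.8 mm of play either way.
- screwdriver_red: Red-handled screwdriver, 173 mm long, lying beside the leg; leave alone. Origin under its middle.
- battery_pack: Black tool battery, 66 x 120 x 58 mm, beside the leg; leave alone. Origin under its middle.
- bearing: Ball bearing, 47 mm across, 14 mm high, beside the leg; leave alone. Origin under its middle.

How it is judged:
By the outcome, as a careful person would: the job done as asked, in the order asked, and still so for the second after the job is handed in, with the robot touching nothing.
It also fails if it takes over 48 s, if anything falls off the work surface, if the arm or the gripper's body presses on something with over 40 N, if the wrist force passes 120 N, or if a joint passes its speed limit or range.

### The arm

A 6-joint arm with a two-finger parallel gripper is mounted at the origin on a cart in front of the work surface, level with it; the furniture and walls round the work are solid. World frame = base frame: x ahead of the robot, y to its left, z up, the work surface at z = 0. Lengths are in m, angles in rad, forces in N, time in s.
With the tool pointing down it reaches from about 0.3 to 1 m from the base axis. Payload 5.1 kg.
Tool frame: the origin (TCP) lies on the centre line of the jaws, within the pads' length; the fingertips stand 22 mm ahead of it and the grasp point (between the pads) lies 3 mm ahead of it; z points along the fingers, y is the direction in which the jaws open and shut (so a half turn about z gives the same grasp; the last joint's range is limited). The gripper opens to 95 mm and grips with 3 to 60 N. Pads are 20 mm wide; open, the fingers measure 119 mm over their backs; the gripper's body (75 mm by 180 mm) begins 59 mm behind the grasp point.
Start: joints at [-1.274, 0.124, 1.65, -0, 1.367, -0.083], TCP at [0.241, -0.604, 0.237] pointing down, gripper open.
Joint ranges: [-2.61, 2.61], [-1.02, 2.33], [0.03, 2.71], [-1.35, 4.49], [0.32, 2.68], [-2.91, 2.91]. Speed limits (rad/s): [2.57, 2.57, 3.14, 3.14, 3.14, 3.14].

### API

Orientations are given as a unit quaternion [x, y, z, w].
In Python, from bench import bot gives the robot as it stands.
- The arm moves only by the tool apply_moves, never from a script. Its argument "plan" is a list of rows, each a list of 3 entries, a list of its own where there are three numbers: the shift along the tool's x, y, z in cm, then the turn, a rotation vector about the tool's x, y, z in degrees, then the opening, from -1 (shut) to 1 (fully open). In form: [[[dx, dy, dz], [rx, ry, rz], grip], ...]. A call has 1 to 5 rows; each row is the pose to reach, as a shift and turn from the pose commanded when the call began, along the tool's axes at that moment; what a row does not reach only later rows make up. A row lasts 1/8 s, in which the tool goes at most 62.5 mm and 10.7 degrees, less where a joint would pass 70% of its speed; a pose out of reach is approached as far as the arm can. A call with a gripper value outside its range is refused whole. The fingers move at their own pace and stop on an object; "newtons" is the grip in N (left out, the last holds). Time passes only in rows, so rows that repeat a pose let the fingers close. It gives the time, the measured TCP pose, the force and the opening at its end, in the units of the state.
- bot.read_state(): the state, without advancing time (a new reading comes with each control period).
- bot.grab_frame(name): name is "scene" or "top" or "wrist"; returns the picture (480x640x3 uint8, red, green, blue); there is no depth.
- bot.camera_info(name): a dict with "camera_matrix" (3x3 intrinsics, pixels), "rvec" (rotation vector, rad) and "tvec" (3), from world to camera coordinates, as OpenCV has them. Camera axes: x right, y down, z forward; pixel columns grow to the right and rows downward; lengths in m; the calibration is good to about 2 mm. A picture is of the moment at which its call begins: read the wrist's pose just before it. camera_info takes no time and is no camera call; for the wrist camera it gives the pose at the moment of the call.
- bot.sign_off(): hands the job in, once; it reports no verdict.
The state is a dict: "time_s": time; "qpos": joint angles; "qd": joint speeds; "tau": joint torques, N m; "ee_pos": TCP position; "ee_rot": TCP orientation; "force": force on the tool from outside, world axes, zero at the start; "wrist_torque": the same for the moment, N m; "opening": opening from 0.0 (shut) to 1.0 (fully open).
Only numpy, scipy, OpenCV 4.12 (cv2) and the standard library are available. Lean on these libraries where they do the work, as an engineer would, in place of code of your own. Each camera call takes 0.05 s, during which the arm holds its last target.

## Working session

There is one attempt and no reset: what is moved stays moved. The work goes in short steps, Python scripts to look and compute and a tool call to move; the robot and the scene stay as the last step left them, time stands still between calls to the robot, and variables do not carry over. Pictures are saved under pics/ and viewed, and the job is handed in when it is done.

Besides the shell and the picture viewer there is one more tool, called as name([rows], argument=value, ...), one row to a line, values as JSON. apply_moves: Moves the arm, as the interface text tells. Its arguments: {"type":"object","properties":{"plan":{"type":"array"},"newtons":{"type":"number"}},"required":["plan"]}

```bash
mkdir -p pics; ls; python3 - <<'E'
from bench import bot
import cv2
print(bot.read_state())
for n in ("scene","top","wrist"):
    i=bot.camera_info(n); print(n,i)
    f=bot.grab_frame(n); cv2.imwrite(f"pics/{n}0.png",f[:,:,::-1])
E
```

```text
pics
{'time_s': 0.0, 'qpos': array([-1.27360129e+00,  1.24521815e-01,  1.65162399e+00, -2.56393961e-05,
        1.36753029e+00, -8.25865104e-02]), 'qd': array([-0.0016402 ,  0.00078457,  0.00089271, -0.00028624,  0.00088145,
       -0.00115523]), 'tau': array([ 1.33893591e-03, -4.17608857e+01, -3.59929526e+01,  7.75752473e-02,
        4.91302670e-02, -1.56935666e-04]), 'ee_pos': array([ 0.24076889, -0.6031319 ,  0.23540577]), 'ee_rot': array([ 9.82023834e-01,  1.88754083e-01, -1.24047546e-04, -1.03438470e-03]), 'force': array([0.07155913, 0.60548889, 0.28406449]), 'wrist_torque': array([ 0.01244967, -0.0103241 , -0.01135351]), 'opening': 1.0003220330297502}
scene {'camera_matrix': array([[457.72627485,   0.        , 321.03495831],
       [  0.        , 457.72627485, 237.31604668],
       [  0.        ,   0.        ,   1.        ]]), 'rvec': array([ 0.70136732, -2.51146342,  1.3027611 ]), 'tvec': array([0.4521177 , 0.23763779, 0.6911502 ])}
top {'camera_matrix': array([[581.30652614,   0.        , 317.11742019],
       [  0.        , 581.30652614, 234.22639167],
       [  0.        ,   0.        ,   1.        ]]), 'rvec': array([ 2.10661547, -2.12579271,  0.20634275]), 'tvec': array([-0.00798868,  0.53774377,  0.88768582])}
wrist {'camera_matrix': array([[345.45782798,   0.        , 321.41601523],
       [  0.        , 345.45782798, 240.67706689],
       [  0.        ,   0.        ,   1.        ]]), 'rvec': array([-2.40683277,  1.62641651,  0.23009919]), 'tvec': array([-0.64984976, -0.03316106,  0.39214462])}
```

View pics/scene0.png

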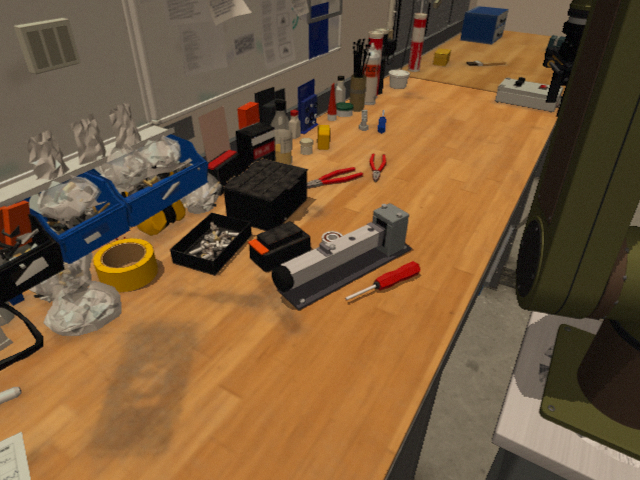

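View pics/top0.png

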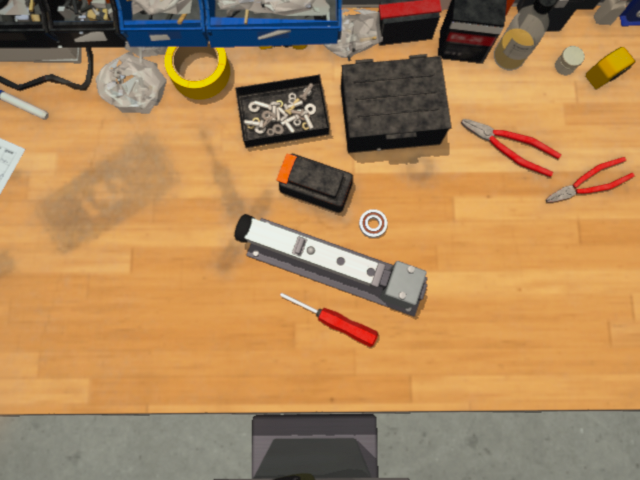

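View pics/wrist0.png

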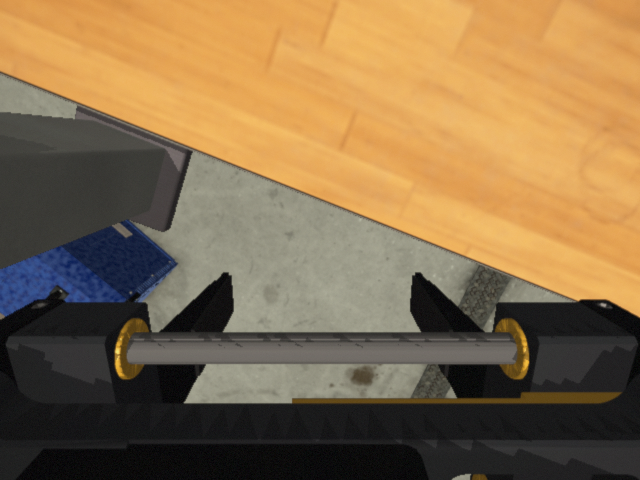

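The scene view shows the leg in the middle, with its foot at about (285,278) and the clamp at (392,228). In the top view the button is near (310,251), the thumb stop near (299,245), two free holes near (340,261) and (371,271), the foot near (243,228) and the clamp near (406,284). I'll zoom in and measure.

```bash
python3 - <<'E'
import cv2
a=cv2.imread("pics/top0.png")[200:320,225:435]; cv2.imwrite("pics/topz.png",cv2.resize(a,None,fx=3.8,fy=3.8,interpolation=cv2.INTER_CUBIC))
a=cv2.imread("pics/scene0.png")[195:315,260:425]; cv2.imwrite("pics/scz.png",cv2.resize(a,None,fx=4.8,fy=4.8,interpolation=cv2.INTER_CUBIC))
E
```

```text
(no output)
```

View pics/topz.png

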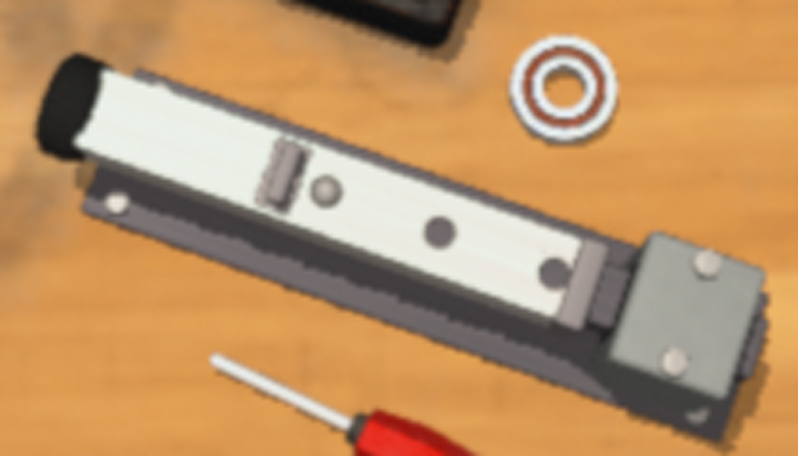

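View pics/scz.png

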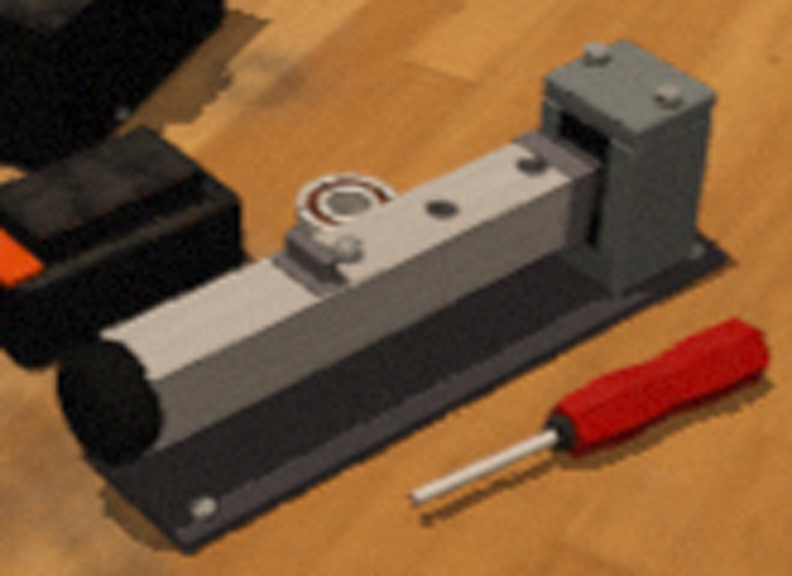

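```bash
cat > h.py <<'E'
import numpy as np, cv2
from bench import bot
from scipy.spatial.transform import Rotation as R
def P(n):
    i=bot.camera_info(n); Rm=cv2.Rodrigues(np.array(i["rvec"]))[0]; return i["camera_matrix"],Rm,np.array(i["tvec"]).reshape(3)
def ray(n,uv,z):
    K,Rm,t=P(n); d=Rm.T@np.linalg.inv(K)@np.array([uv[0],uv[1],1]); c=-Rm.T@t
    return c+d*(z-c[2])/d[2]
def tri(uv1,uv2,a="top",b="scene"):
    M=[]
    for n in(a,b):
        K,Rm,t=P(n); M.append(K@np.c_[Rm,t])
    X=cv2.triangulatePoints(M[0],M[1],np.array(uv1,float),np.array(uv2,float)).ravel(); return X[:3]/X[3]
E
python3 - <<'E'
from h import *
tz=lambda u,v:((u+.5)/3.8-.5+225,(v+.5)/3.8-.5+200)
sz=lambda u,v:((u+.5)/4.8-.5+260,(v+.5)/4.8-.5+195)
pts={'hole2':((440,232),(443,208)),'hole3':((555,272),(533,164)),'buttop':((326,189),(347,242)),'bolt1':((709,262),(598,50)),'bolt2':((674,360),(670,94)),'platebolt':((117,202),(203,505))}
for k,(a,b) in pts.items(): print(k,tri(tz(*a),sz(*b)).round(4))
for z in(.057,.072,.087):
  a=ray('top',tz(440,232),z);b=ray('top',tz(555,272),z);print(z,a.round(4),b.round(4),np.linalg.norm(a-b))
b1=ray('top',tz(709,262),.101);b2=ray('top',tz(674,360),.101);print('clamp bolts mid',(b1+b2)/2)
# clamp top corners z .095, plate corners z .008
for u in[(655,233),(766,270),(727,398),(611,358)]:print('clampc',ray('top',tz(*u),.095).round(4))
for u in[(83,208),(720,443)]:print('plate',ray('top',tz(*u),.008).round(4))
E
```

```text
hole2 [ 0.4896 -0.0494  0.0754]
hole3 [ 0.4724 -0.0963  0.0759]
buttop [ 0.5072 -0.0026  0.0807]
bolt1 [ 0.4725 -0.1556  0.1002]
bolt2 [ 0.4334 -0.1403  0.0997]
platebolt [0.514  0.0907 0.0132]
0.057 [ 0.4935 -0.0497  0.057 ] [ 0.4761 -0.0976  0.057 ] 0.05092087311296317
0.072 [ 0.4912 -0.0491  0.072 ] [ 0.4741 -0.0962  0.072 ] 0.05008963464852904
0.087 [ 0.4889 -0.0486  0.087 ] [ 0.4721 -0.0949  0.087 ] 0.049258396184094846
clamp bolts mid [ 0.45417603 -0.14743686  0.101     ]
clampc [ 0.4864 -0.1348  0.095 ]
clampc [ 0.471  -0.1788  0.095 ]
clampc [ 0.42  -0.161  0.095]
clampc [ 0.4363 -0.1155  0.095 ]
plate [0.5132 0.1067 0.008 ]
plate [ 0.4072 -0.1716  0.008 ]
```

```bash
cat >> h.py <<'E'
def plan(pos,ang,n=None):
    s=bot.read_state(); p=np.array(s["ee_pos"]); r=R.from_quat(s["ee_rot"])
    a=np.radians(ang); X=np.array([np.cos(a),np.sin(a),0]); Z=np.array([0,0,-1.]); Y=np.cross(Z,X)
    rt=R.from_matrix(np.c_[X,Y,Z])
    d=r.inv().apply(np.array(pos)-p)*100; w=np.degrees((r.inv()*rt).as_rotvec())
    print("shift cm",d.round(2),"turn deg",w.round(2), "norm",np.linalg.norm(d).round(1)); 
def st():
    s=bot.read_state(); r=R.from_quat(s["ee_rot"]).as_matrix(); X=r[:,0]
    print("t",round(s["time_s"],2),"p",np.array(s["ee_pos"]).round(4),"F",np.array(s["force"]).round(2),"ang",np.degrees(np.arctan2(X[1],X[0])).round(2),"tilt",r[:,2].round(4),"open",round(s["opening"],3))
    O=np.array([.507,-.0025]);a=np.radians(69.8);L=np.array([np.cos(a),np.sin(a)]);N=np.array([-L[1],L[0]])
    e=np.array(s["ee_pos"])[:2]-O; f=np.array(s["force"])
    print("leg s mm",(e@L*1e3).round(2),"lat",(e@N*1e3).round(2),"tipz",(s["ee_pos"][2]-.022).round(4)*1,"F along",(f[:2]@L).round(2),"lat",(f[:2]@N).round(2),"z",f[2].round(2),"q6",s["qpos"].round(2))
E
python3 - <<'E'
from h import *
st()
K,Rm,t=P('wrist'); s=bot.read_state(); r=R.from_quat(s["ee_rot"])
print("cam in tool",r.inv().apply(-Rm.T@t-s["ee_pos"]).round(3), "cam axis",r.inv().apply(Rm[2]).round(3))
plan([.507,-.0025,.17],69.8)
E
```

```text
t 0.15 p [ 0.2408 -0.6032  0.2356] F [ 0.51 -0.09 -0.26] ang 21.76 tilt [-5.0e-04  1.6e-03 -1.0e+00] open 1.001
leg s mm -655.7 lat 42.4 tipz 0.2136 F along 0.1 lat -0.51 z -0.26 q6 [-1.27  0.12  1.65  0.    1.37 -0.08]
cam in tool [ 0.077  0.001 -0.149] cam axis [-0.274 -0.     0.962]
shift cm [ 46.99 -45.91   6.65] turn deg [ -0.09  -0.05 -48.04] norm 66.0
```

apply_moves([
  [[5,-4.9,0],[0,0,-5],-1],
  [[10,-9.8,0],[0,0,-10],-1],
  [[14.8,-14.5,0.5],[0,0,-15],-1],
  [[19,-18.5,1],[0,0,-20],-1],
  [[23.5,-23,1.5],[0,0,-25],-1],
], newtons=20)

```text
time_s: 0.78
ee_pos: [0.3676, -0.3164, 0.2226]
ee_rot: [0.917, 0.398, 0.0, 0.0]
force: [0.6, 0.8, -0.5]
opening: 0.533
```

```bash
python3 -c "
from h import *
st();plan([.507,-.0025,.17],69.8)"
```

```text
t 0.78 p [ 0.3676 -0.3164  0.2226] F [ 0.63  0.79 -0.5 ] ang 46.89 tilt [ 2.e-04  1.e-04 -1.e+00] open 0.533
leg s mm -342.77 lat 22.44 tipz 0.2006 F along 0.95 lat -0.32 z -0.5 q6 [-0.82 -0.24  2.02  0.    1.36 -0.07]
shift cm [ 32.45 -11.27   5.27] turn deg [ 1.000e-02 -1.000e-02 -2.291e+01] norm 34.8
```

apply_moves([
  [[5.5,-2,0.5],[0,0,-5],-1],
  [[11,-3.9,1],[0,0,-10],-1],
  [[16.5,-5.7,2],[0,0,-15],-1],
  [[21,-7.3,2.5],[0,0,-19],-1],
  [[25,-8.7,3],[0,0,-22.9],-1],
])

```text
time_s: 1.4
ee_pos: [0.4753, -0.0748, 0.1926]
ee_rot: [0.82, 0.572, -0.0, -0.0]
force: [0.1, 0.1, 1.7]
opening: 0.027
```

apply_moves([
  [[0,0,0],[0,0,0],-1],
  [[0,0,0],[0,0,0],-1],
])

```text
time_s: 1.65
ee_pos: [0.4749, -0.0769, 0.1928]
ee_rot: [0.821, 0.571, -0.0, -0.0]
force: [-0.7, 0.1, -0.6]
opening: 0.004
```

```bash
python3 -c "
from h import *
st();plan([.507,-.0025,.13],69.8)"
```

```text
t 1.65 p [ 0.4749 -0.0769  0.1928] F [-0.65  0.14 -0.61] ang 69.65 tilt [-5.e-04 -3.e-04 -1.e+00] open 0.004
leg s mm -80.94 lat 4.47 tipz 0.1708 F along -0.09 lat 0.66 z -0.61 q6 [-0.27 -0.23  2.06 -0.    1.31  0.08]
shift cm [8.1  0.43 6.28] turn deg [-0.02  0.03 -0.15] norm 10.3
```

apply_moves([
  [[4,0.2,2],[0,0,-0.1],-1],
  [[8.1,0.4,4.5],[0,0,-0.1],-1],
  [[8.1,0.4,6.3],[0,0,-0.1],-1],
  [[8.1,0.4,6.3],[0,0,-0.1],-1],
  [[8.1,0.4,6.3],[0,0,-0.1],-1],
])

```text
time_s: 2.28
ee_pos: [0.5072, -0.0034, 0.1308]
ee_rot: [0.821, 0.571, 0.0, 0.0]
force: [0.0, -0.4, 0.4]
opening: 0.005
```

```bash
python3 -c "
from h import *
st();plan([.507,-.0025,.105],69.8)
for n in('wrist','scene','top'): cv2.imwrite(f'pics/{n}1.png',bot.grab_frame(n)[:,:,::-1])
a=cv2.imread('pics/scene1.png')[165:315,260:425];cv2.imwrite('pics/sc1z.png',cv2.resize(a,None,fx=4,fy=4,interpolation=2))
"
```

```text
t 2.27 p [ 0.5072 -0.0034  0.1308] F [ 0.03 -0.44  0.41] ang 69.65 tilt [ 1.1e-03 -4.0e-04 -1.0e+00] open 0.005
leg s mm -0.79 lat -0.54 tipz 0.1088 F along -0.4 lat -0.18 z 0.41 q6 [-0.11 -0.1   2.06 -0.    1.18  0.24]
shift cm [ 0.08 -0.06  2.58] turn deg [ 0.06 -0.   -0.15] norm 2.6
```

View pics/wrist1.png

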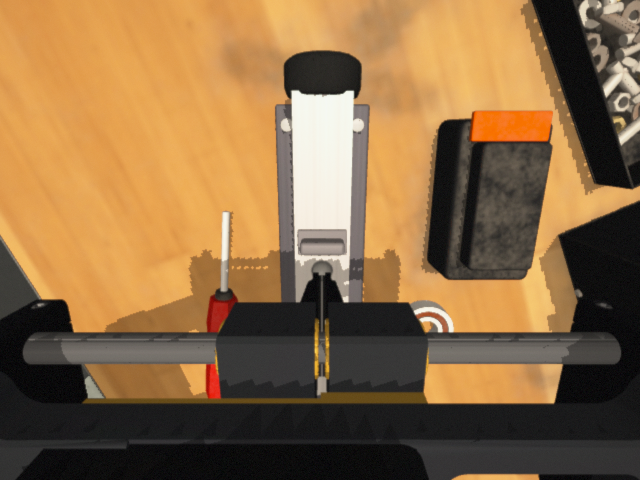

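View pics/sc1z.png

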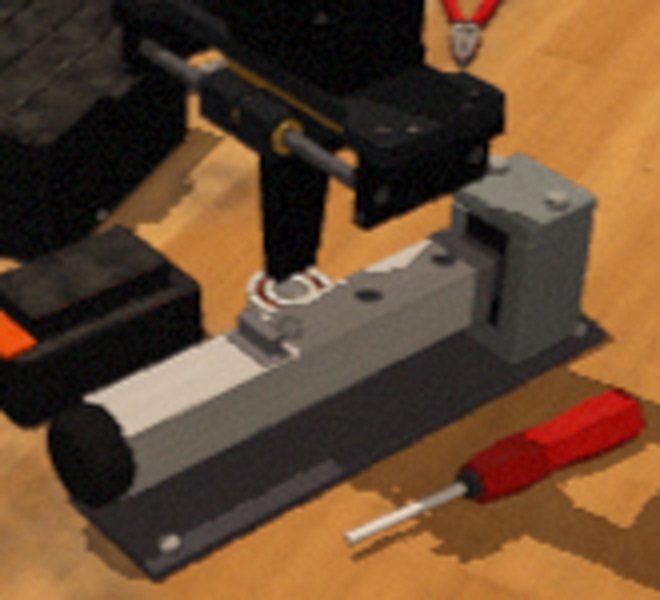

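The wrist view shows the leg running straight up the image. The button is at (322,267), just ahead of the shut tips, the stop is at (322,243), and the battery and screwdriver are well clear on either side. I'll cross-check the button position from this view.

```bash
python3 -c "
from h import *
O=np.array([.507,-.0025]);a=np.radians(69.8);L=np.array([np.cos(a),np.sin(a)]);N=np.array([-L[1],L[0]])
for n,uv,z in(('button',(322,267),.081),('stoptop near',(322,248),.088),('stop base near',(322,255),.075),('foot start',(322,93),.07),('leg edgeL',(292,180),.075),('leg edgeR',(353,180),.075)):
  p=ray('wrist',uv,z); e=p[:2]-O; print(n,p.round(4),(e@L*1e3).round(1),(e@N*1e3).round(1))
plan([.507,-.0025,.105],69.8)
"
```

```text
button [ 0.5093 -0.0006  0.081 ] 2.6 -1.5
stoptop near [0.5142 0.0129 0.088 ] 16.9 -1.5
stop base near [0.5113 0.0048 0.075 ] 8.4 -1.5
foot start [0.5439 0.0935 0.07  ] 102.8 -1.5
leg edgeL [0.5108 0.0545 0.075 ] 54.8 16.1
leg edgeR [0.5444 0.0421 0.075 ] 54.7 -19.7
shift cm [ 0.03 -0.08  2.62] turn deg [ 0.12 -0.03 -0.12] norm 2.6
```

apply_moves([
  [[0.1,-0.05,0.8],[0,0,0],-1],
  [[0.1,-0.05,1.6],[0,0,0],-1],
  [[0.1,-0.05,2.0],[0,0,0],-1],
  [[0.1,-0.05,2.2],[0,0,0],-1],
  [[0.1,-0.05,2.2],[0,0,0],-1],
])

```text
time_s: 3.05
ee_pos: [0.5067, -0.001, 0.1077]
ee_rot: [0.82, 0.572, -0.0, -0.0]
force: [-0.7, -0.8, 0.0]
opening: 0.003
```

```bash
python3 -c "
from h import *
st()"
```

```text
t 3.05 p [ 0.5067 -0.001   0.1077] F [-0.72 -0.75  0.03] ang 69.77 tilt [-6.e-04 -1.e-04 -1.e+00] open 0.003
leg s mm 1.32 lat 0.77 tipz 0.0857 F along -0.95 lat 0.42 z 0.03 q6 [-0.11 -0.08  2.08 -0.    1.14  0.25]
```

apply_moves([
  [[0,0.1,0.2],[0,0,0],-1],
  [[0,0.1,0.4],[0,0,0],-1],
  [[0,0.1,0.5],[0,0,0],-1],
  [[0,0.1,0.5],[0,0,0],-1],
])

```text
time_s: 3.55
ee_pos: [0.5079, -0.0014, 0.103]
ee_rot: [0.82, 0.572, 0.0, 0.0]
force: [-0.4, -1.4, 0.6]
opening: 0.005
```

```bash
python3 -c "
from h import *
st()"
```

```text
t 3.55 p [ 0.5079 -0.0014  0.103 ] F [-0.42 -1.41  0.64] ang 69.76 tilt [ 1.e-04 -2.e-04 -1.e+00] open 0.005
leg s mm 1.31 lat -0.47 tipz 0.081 F along -1.47 lat -0.09 z 0.64 q6 [-0.11 -0.07  2.08 -0.    1.13  0.24]
```

apply_moves([
  [[0,0,0.1],[0,0,0],-1],
  [[0,0,0.2],[0,0,0],-1],
  [[0,0,0.2],[0,0,0],-1],
])

```text
time_s: 3.92
ee_pos: [0.5081, -0.0014, 0.1014]
ee_rot: [0.82, 0.572, 0.0, 0.0]
force: [-1.1, -1.2, 4.0]
opening: 0.009
```

```bash
python3 -c "
from h import *
st()"
```

```text
t 3.92 p [ 0.5081 -0.0014  0.1014] F [-1.08 -1.24  3.98] ang 69.76 tilt [ 6.e-04 -1.e-04 -1.e+00] open 0.009
leg s mm 1.42 lat -0.68 tipz 0.0794 F along -1.53 lat 0.58 z 3.98 q6 [-0.11 -0.07  2.08 -0.    1.12  0.24]
```

apply_moves([
  [[0,0,0.1],[0,0,0],-1],
  [[0,0,0.2],[0,0,0],-1],
  [[0,0,0.2],[0,0,0],-1],
], newtons=40)

```text
time_s: 4.3
ee_pos: [0.508, -0.0014, 0.0991]
ee_rot: [0.82, 0.572, 0.0, 0.0]
force: [-0.6, -1.7, 4.9]
opening: 0.005
```

apply_moves([
  [[0,0,0.1],[0,0,0],-1],
  [[0,0,0.2],[0,0,0],-1],
  [[0,0,0.2],[0,0,0],-1],
])

```text
time_s: 4.68
ee_pos: [0.508, -0.0014, 0.0971]
ee_rot: [0.82, 0.572, 0.0, 0.0]
force: [0.1, -1.2, 4.8]
opening: 0.005
```

```bash
python3 -c "
from h import *
st()"
```

```text
t 4.67 p [ 0.508  -0.0014  0.0971] F [ 0.1  -1.24  4.79] ang 69.76 tilt [ 5.e-04 -1.e-04 -1.e+00] open 0.005
leg s mm 1.4 lat -0.6 tipz 0.0751 F along -1.13 lat -0.53 z 4.79 q6 [-0.11 -0.06  2.09 -0.    1.12  0.24]
```

apply_moves([
  [[0,0,0.1],[0,0,0],-1],
  [[0,0,0.1],[0,0,0],-1],
])

```text
time_s: 4.92
ee_pos: [0.5081, -0.0014, 0.0962]
ee_rot: [0.82, 0.572, 0.0, 0.0]
force: [-0.5, -1.6, 5.8]
opening: 0.006
```

apply_moves([
  [[0,0,0.1],[0,0,0],-1],
  [[0,0,0.1],[0,0,0],-1],
])

```text
time_s: 5.18
ee_pos: [0.5081, -0.0014, 0.0954]
ee_rot: [0.82, 0.572, 0.0, 0.0]
force: [-0.9, -1.8, 6.6]
opening: 0.003
```

```bash
python3 -c "
from h import *
st()"
```

```text
t 5.17 p [ 0.5081 -0.0014  0.0954] F [-0.87 -1.84  6.55] ang 69.76 tilt [ 6.e-04 -2.e-04 -1.e+00] open 0.003
leg s mm 1.4 lat -0.7 tipz 0.0734 F along -2.02 lat 0.18 z 6.55 q6 [-0.11 -0.06  2.09 -0.    1.11  0.24]
```

apply_moves([
  [[0,0,0.1],[0,0,0],-1],
  [[0,0,0.1],[0,0,0],-1],
])

```text
time_s: 5.42
ee_pos: [0.5083, -0.0014, 0.0948]
ee_rot: [0.82, 0.572, 0.0, 0.0]
force: [-3.2, -2.0, 8.0]
opening: 0.008
```

```bash
python3 -c "
from h import *
st()"
```

```text
t 5.42 p [ 0.5083 -0.0014  0.0948] F [-3.23 -1.96  7.96] ang 69.77 tilt [ 8.e-04 -2.e-04 -1.e+00] open 0.008
leg s mm 1.45 lat -0.83 tipz 0.0728 F along -2.95 lat 2.36 z 7.96 q6 [-0.11 -0.06  2.09 -0.    1.11  0.24]
```

apply_moves([
  [[0.1,0,0],[0,0,0],-1],
  [[0.2,0,0],[0,0,0],-1],
  [[0.2,0,0],[0,0,0],-1],
])

```text
time_s: 5.8
ee_pos: [0.5086, -0.0006, 0.0947]
ee_rot: [0.82, 0.572, -0.001, 0.001]
force: [-4.0, -5.4, 8.3]
opening: 0.008
```

```bash
python3 -c "
from h import *
st()"
```

```text
t 5.8 p [ 0.5086 -0.0006  0.0947] F [-3.98 -5.39  8.35] ang 69.79 tilt [-3.0e-04 -2.6e-03 -1.0e+00] open 0.008
leg s mm 2.38 lat -0.83 tipz 0.0727 F along -6.43 lat 1.87 z 8.35 q6 [-0.11 -0.05  2.09 -0.    1.11  0.25]
```

apply_moves([
  [[0.1,0,0],[0,0,0],-1],
  [[0.1,0,0],[0,0,0],-1],
])

```text
time_s: 6.05
ee_pos: [0.5089, 0.0003, 0.0947]
ee_rot: [0.82, 0.572, -0.001, 0.001]
force: [-3.8, -5.4, 7.7]
opening: 0.006
```

```bash
python3 -c "
from h import *
st()"
```

```text
t 6.05 p [5.089e-01 3.000e-04 9.470e-02] F [-3.79 -5.38  7.7 ] ang 69.79 tilt [-4.0e-04 -2.7e-03 -1.0e+00] open 0.006
leg s mm 3.31 lat -0.81 tipz 0.0727 F along -6.35 lat 1.7 z 7.7 q6 [-0.1  -0.05  2.08 -0.    1.11  0.25]
```

apply_moves([
  [[0.1,0,0],[0,0,0],-1],
  [[0.1,0,0],[0,0,0],-1],
])

```text
time_s: 6.3
ee_pos: [0.5092, 0.0012, 0.0947]
ee_rot: [0.82, 0.572, -0.001, 0.001]
force: [-3.8, -5.2, 8.1]
opening: 0.002
```

apply_moves([
  [[0.1,0,0],[0,0,0],-1],
  [[0.1,0,0],[0,0,0],-1],
])

```text
time_s: 6.55
ee_pos: [0.5095, 0.002, 0.0946]
ee_rot: [0.82, 0.572, -0.001, 0.001]
force: [-2.7, -6.3, 8.5]
opening: 0.004
```

```bash
python3 -c "
from h import *
st()
for n in('wrist','scene','top'): cv2.imwrite(f'pics/{n}2.png',bot.grab_frame(n)[:,:,::-1])
a=cv2.imread('pics/scene2.png')[165:315,260:425];b=cv2.imread('pics/wrist2.png')[150:350,180:460]
cv2.imwrite('pics/sc2z.png',cv2.resize(a,None,fx=4,fy=4,interpolation=2));cv2.imwrite('pics/w2z.png',cv2.resize(b,None,fx=2.8,fy=2.8,interpolation=2))"
```

```text
t 6.55 p [0.5095 0.002  0.0946] F [-2.66 -6.29  8.48] ang 69.79 tilt [-5.e-04 -3.e-03 -1.e+00] open 0.004
leg s mm 5.15 lat -0.81 tipz 0.0726 F along -6.82 lat 0.32 z 8.48 q6 [-0.1  -0.05  2.08 -0.    1.11  0.25]
```

View pics/sc2z.png

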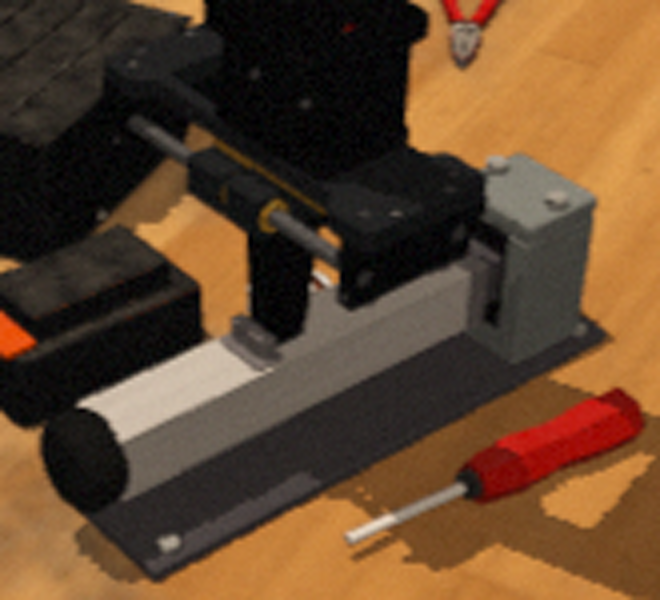

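View pics/w2z.png

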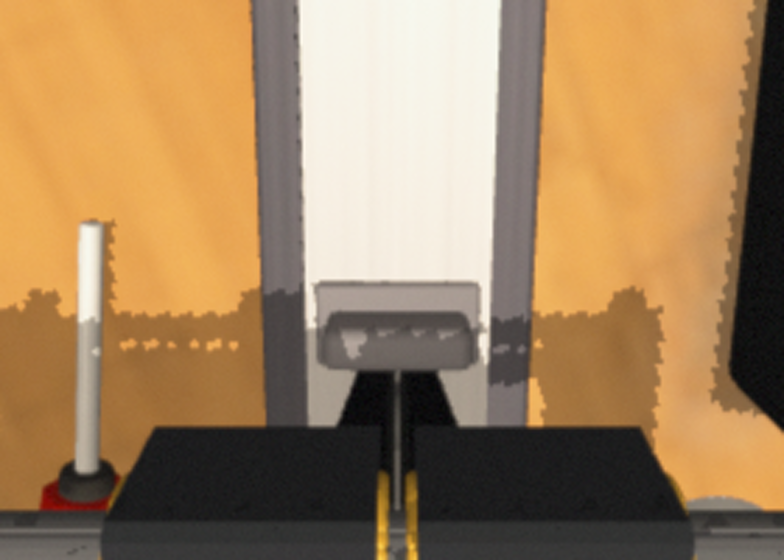

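The scene view shows the tips against the near face of the stop, which the wrist view also shows at about (321,270) full-frame. The foot has shifted slightly, from about (92,450) to (87,455) in the zoomed crop. I'll measure the sleeve travel from the top view.

```bash
cat >> h.py <<'E'
def foot(img):
    # subpixel dark extent of the foot along the leg direction in the top image
    g=cv2.cvtColor(img,cv2.COLOR_BGR2GRAY).astype(np.float32)
    p0=ray('top',(243,228),.055); a=np.radians(69.8)
    K,Rm,t=P('top'); out=[]
    for w in(-8,-4,0,4,8):
        s=np.arange(60,180,.25)/1e3
        pts=np.c_[.507+s*np.cos(a)-w/1e3*np.sin(a),-.0025+s*np.sin(a)+w/1e3*np.cos(a),np.full(len(s),.072)]
        uv=cv2.projectPoints(pts,cv2.Rodrigues(Rm)[0],t,K,None)[0].reshape(-1,2).astype(np.float32)
        v=cv2.remap(g,uv[:,0].copy(),uv[:,1].copy(),cv2.INTER_LINEAR).ravel()
        i=np.argmax(v<110); out.append(s[i]*1e3)
    return out
E
python3 -c "
from h import *
for k in(0,1,2): print(foot(cv2.imread(f'pics/top{k}.png')))"
```

```text
[np.float64(105.5), np.float64(105.25), np.float64(105.25), np.float64(105.25), np.float64(106.0)]
[np.float64(60.0), np.float64(60.0), np.float64(60.0), np.float64(60.0), np.float64(60.0)]
[np.float64(60.0), np.float64(60.0), np.float64(60.0), np.float64(60.0), np.float64(60.0)]
```

```bash
cat >> h.py <<'E'
def footw(img,zf=.074,s0=75):
    g=cv2.cvtColor(img,cv2.COLOR_BGR2GRAY).astype(np.float32)
    a=np.radians(69.8); K,Rm,t=P('wrist'); out=[]
    for w in(-8,-4,0,4,8):
        s=np.arange(s0,200,.25)/1e3; w-=1.5
        pts=np.c_[.507+s*np.cos(a)-w/1e3*np.sin(a),-.0025+s*np.sin(a)+w/1e3*np.cos(a),np.full(len(s),zf)]
        uv=cv2.projectPoints(pts,cv2.Rodrigues(Rm)[0],t,K,None)[0].reshape(-1,2).astype(np.float32)
        v=cv2.remap(g,uv[:,0].copy(),uv[:,1].copy(),cv2.INTER_LINEAR).ravel()
        out.append(s[np.argmax(v<110)]*1e3)
    return np.array(out)
E
python3 -c "
from h import *
print(footw(cv2.imread('pics/wrist2.png')))"
```

```text
[105.   105.   104.75 104.75 105.  ]
```

apply_moves([
  [[0.1,0,0],[0,0,0],-1],
  [[0.2,0,0],[0,0,0],-1],
  [[0.3,0,0],[0,0,0],-1],
  [[0.3,0,0],[0,0,0],-1],
])

```text
time_s: 7.2
ee_pos: [0.5102, 0.004, 0.0944]
ee_rot: [0.82, 0.572, -0.002, 0.002]
force: [-4.4, -8.8, 7.7]
opening: 0.007
```

```bash
python3 -c "
from h import *
st(); f=bot.grab_frame('wrist')[:,:,::-1].copy(); print(footw(f))"
```

```text
t 7.2 p [0.5102 0.004  0.0944] F [-4.43 -8.84  7.73] ang 69.81 tilt [-0.0017 -0.005  -1.    ] open 0.007
leg s mm 7.15 lat -0.75 tipz 0.0724 F along -9.83 lat 1.1 z 7.73 q6 [-0.09 -0.05  2.08 -0.01  1.11  0.26]
[106.75 106.75 106.5  106.75 106.75]
```

apply_moves([
  [[0.1,0,0],[0,0,0],-1],
  [[0.1,0,0],[0,0,0],-1],
])

```text
time_s: 7.5
ee_pos: [0.511, 0.0061, 0.0946]
ee_rot: [0.82, 0.572, -0.001, 0.001]
force: [-2.9, -4.3, 7.5]
opening: 0.002
```

apply_moves([
  [[0.1,0,0],[0,0,0],-1],
  [[0.1,0,0],[0,0,0],-1],
])

```text
time_s: 7.75
ee_pos: [0.5114, 0.0071, 0.0946]
ee_rot: [0.82, 0.572, -0.001, 0.001]
force: [-3.3, -5.0, 8.2]
opening: 0.004
```

```bash
python3 -c "
from h import *
st(); f=bot.grab_frame('wrist')[:,:,::-1].copy(); print(footw(f))"
```

```text
t 7.75 p [0.5114 0.0071 0.0946] F [-3.27 -4.98  8.23] ang 69.78 tilt [-1.0e-04 -2.2e-03 -1.0e+00] open 0.004
leg s mm 10.51 lat -0.82 tipz 0.0726 F along -5.8 lat 1.35 z 8.23 q6 [-0.09 -0.05  2.08 -0.    1.11  0.26]
[110.25 110.   110.   110.   110.  ]
```

apply_moves([
  [[0.2,0,0],[0,0,0],-1],
  [[0.4,0,0],[0,0,0],-1],
  [[0.6,0,0],[0,0,0],-1],
  [[0.8,0,0],[0,0,0],-1],
  [[0.8,0,0],[0,0,0],-1],
])

```text
time_s: 8.43
ee_pos: [0.5143, 0.0148, 0.0946]
ee_rot: [0.82, 0.572, -0.0, 0.001]
force: [-3.1, -3.9, 7.9]
opening: 0.003
```

apply_moves([
  [[0,0,-0.1],[0,0,0],-1],
  [[0.2,0,-0.2],[0,0,0],-1],
  [[0.4,0,-0.2],[0,0,0],-1],
  [[0.6,0,-0.2],[0,0,0],-1],
  [[0.6,0,-0.2],[0,0,0],-1],
])

```text
time_s: 9.05
ee_pos: [0.516, 0.0205, 0.0957]
ee_rot: [0.82, 0.572, -0.001, 0.0]
force: [-1.0, -4.5, 3.3]
opening: 0.004
```

```bash
python3 -c "
from h import *
st(); f=bot.grab_frame('wrist')[:,:,::-1].copy(); print(footw(f))
f=bot.grab_frame('scene')[:,:,::-1].copy();cv2.imwrite('pics/sc3z.png',cv2.resize(f[165:315,260:425],None,fx=4,fy=4,interpolation=2))"
```

```text
t 9.05 p [0.516  0.0205 0.0957] F [-0.98 -4.47  3.3 ] ang 69.77 tilt [-4.0e-04 -1.5e-03 -1.0e+00] open 0.004
leg s mm 24.67 lat -0.49 tipz 0.0737 F along -4.53 lat -0.62 z 3.3 q6 [-0.06 -0.04  2.07 -0.    1.11  0.29]
[124.5  124.5  124.5  124.25 124.5 ]
```

View pics/sc3z.png

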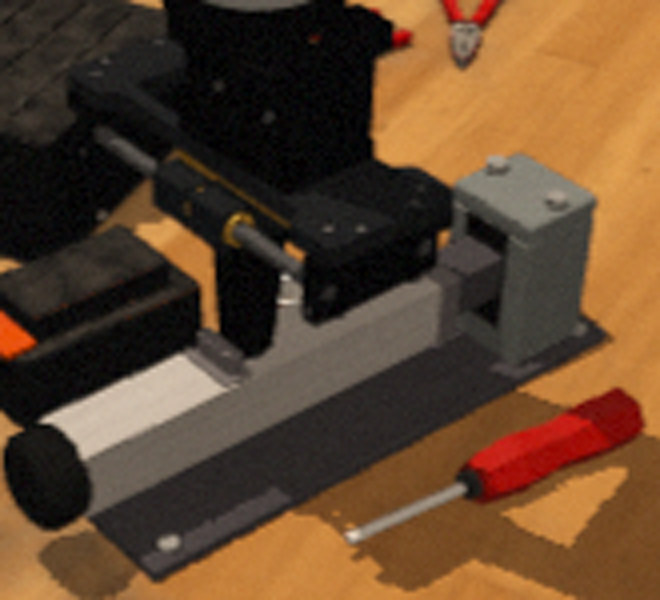

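The scene view shows the outer tube moving out: more of the inner tube shows at the clamp, near (475,270), and the tips are still behind the stop. Sleeve travel is about 19 mm.

apply_moves([
  [[0.3,0,0],[0,0,0],-1],
  [[0.6,0,0],[0,0,0],-1],
  [[0.9,0,0],[0,0,0],-1],
  [[1.2,0,0],[0,0,0],-1],
  [[1.4,0,0],[0,0,0],-1],
])

```text
time_s: 9.78
ee_pos: [0.5207, 0.0335, 0.0956]
ee_rot: [0.82, 0.572, -0.001, 0.001]
force: [-0.5, -6.4, 3.3]
opening: 0.006
```

apply_moves([
  [[0.2,0,0],[0,0,0],-1],
  [[0.4,0,0],[0,0,0],-1],
  [[0.6,0,0],[0,0,0],-1],
  [[0.8,0,0],[0,0,0],-1],
  [[0.8,0,0],[0,0,0],-1],
])

```text
time_s: 10.4
ee_pos: [0.5241, 0.0428, 0.096]
ee_rot: [0.821, 0.572, 0.001, -0.001]
force: [1.2, 1.5, 1.9]
opening: 0.005
```

```bash
python3 -c "
from h import *
st(); f=bot.grab_frame('wrist')[:,:,::-1].copy(); print(footw(f))"
```

```text
t 10.4 p [0.5241 0.0428 0.096 ] F [1.2  1.49 1.88] ang 69.73 tilt [ 0.001   0.0025 -1.    ] open 0.005
leg s mm 48.45 lat -0.39 tipz 0.074 F along 1.81 lat -0.61 z 1.88 q6 [-0.02 -0.02  2.05  0.    1.11  0.33]
[149.25 149.25 149.   149.25 149.25]
```

```bash
python3 -c "
from h import *
st()
f=bot.grab_frame('scene')[:,:,::-1].copy();cv2.imwrite('pics/sc4z.png',cv2.resize(f[165:315,260:425],None,fx=4,fy=4,interpolation=2))
f=bot.grab_frame('top')[:,:,::-1].copy();cv2.imwrite('pics/top4z.png',cv2.resize(f[190:330,215:435],None,fx=3.5,fy=3.5,interpolation=2))"
```

```text
t 10.45 p [0.524  0.0428 0.096 ] F [0.87 1.7  1.57] ang 69.74 tilt [ 8.0e-04  2.4e-03 -1.0e+00] open 0.006
leg s mm 48.41 lat -0.28 tipz 0.074 F along 1.89 lat -0.23 z 1.57 q6 [-0.02 -0.02  2.05  0.    1.11  0.33]
```

View pics/sc4z.png

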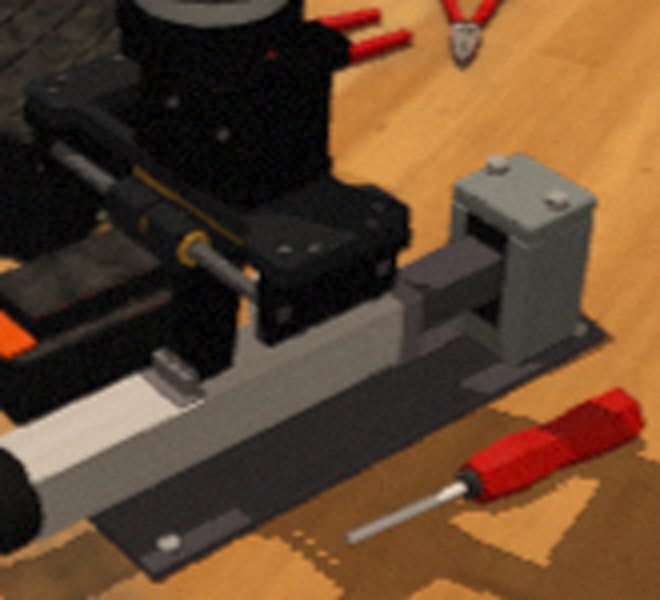

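View pics/top4z.png

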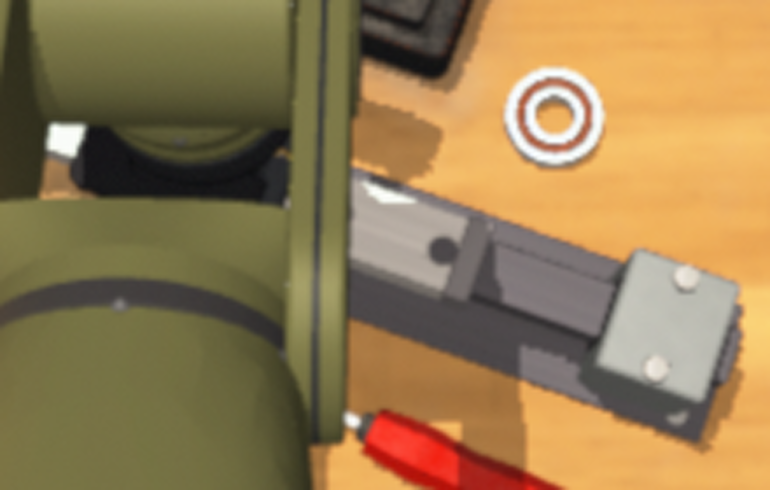

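```bash
python3 -c "
from h import *
f=bot.grab_frame('top')[:,:,::-1].copy(); cv2.imwrite('pics/top5.png',f)
O=np.array([.507,-.0025]);a=np.radians(69.8);L=np.array([np.cos(a),np.sin(a)])
for n,i,c in(('hole2@0',cv2.imread('pics/top0.png'),(340.5,261)),('hole3@0',cv2.imread('pics/top0.png'),(371,271)),('hole3 now',f,(341.3,261.3))):
  g=cv2.cvtColor(i,cv2.COLOR_BGR2GRAY).astype(float); x0,y0=int(c[0])-5,int(c[1])-5
  p=g[y0:y0+11,x0:x0+11]; w=np.clip(np.percentile(p,60)*.85-p,0,None)
  yy,xx=np.mgrid[y0:y0+11,x0:x0+11]; r=np.hypot(xx-c[0],yy-c[1])<5.2; w=w*r
  u=((w*xx).sum()/w.sum(),(w*yy).sum()/w.sum()); q=ray('top',u,.0745); print(n,np.round(u,2),((q[:2]-O)@L*1e3).round(2))
"
```

```text
hole2@0 [340.24 260.59] -48.98
hole3@0 [370.77 271.55] -99.54
hole3 now [341.55 261.22] -51.23
```

apply_moves([
  [[0.1,0,0],[0,0,0],-1],
  [[0.1,0,0],[0,0,0],-1],
])

```text
time_s: 10.85
ee_pos: [0.5239, 0.0427, 0.0958]
ee_rot: [0.82, 0.572, -0.0, -0.0]
force: [-0.5, 0.5, 2.1]
opening: 0.005
```

apply_moves([
  [[0.1,0,0],[0,0,0],-1],
  [[0.1,0,0],[0,0,0],-1],
])

```text
time_s: 11.1
ee_pos: [0.5241, 0.0434, 0.0958]
ee_rot: [0.82, 0.572, -0.001, 0.0]
force: [-1.0, -2.8, 2.7]
opening: 0.002
```

```bash
python3 -c "
from h import *
st(); f=bot.grab_frame('wrist')[:,:,::-1].copy(); print(footw(f))"
```

```text
t 11.1 p [0.5241 0.0434 0.0958] F [-0.99 -2.78  2.69] ang 69.77 tilt [-8.e-04 -7.e-04 -1.e+00] open 0.002
leg s mm 49.0 lat -0.23 tipz 0.0738 F along -2.95 lat -0.03 z 2.69 q6 [-0.02 -0.02  2.05 -0.    1.11  0.33]
[150.5  150.25 150.25 150.25 150.5 ]
```

apply_moves([
  [[0.1,0,0],[0,0,0],-1],
  [[0.1,0,0],[0,0,0],-1],
])

```text
time_s: 11.4
ee_pos: [0.5247, 0.0447, 0.0959]
ee_rot: [0.82, 0.572, -0.0, -0.0]
force: [-0.4, -1.8, 1.8]
opening: 0.004
```

apply_moves([
  [[0.1,0,0],[0,0,0],-1],
  [[0.1,0,0],[0,0,0],-1],
])

```text
time_s: 11.65
ee_pos: [0.525, 0.0454, 0.0959]
ee_rot: [0.82, 0.572, -0.0, 0.0]
force: [-1.3, -3.1, 2.6]
opening: 0.004
```

```bash
python3 -c "
from h import *
st(); f=bot.grab_frame('wrist')[:,:,::-1].copy(); print(footw(f))"
```

```text
t 11.65 p [0.525  0.0454 0.0959] F [-1.29 -3.08  2.55] ang 69.77 tilt [-4.e-04 -4.e-04 -1.e+00] open 0.004
leg s mm 51.18 lat -0.35 tipz 0.0739 F along -3.34 lat 0.15 z 2.55 q6 [-0.02 -0.01  2.04 -0.    1.11  0.34]
[151.   150.75 151.   151.25 151.25]
```

```bash
cat >> h.py <<'E'
def hole3(f,c=(341.,261.)):
  O=np.array([.507,-.0025]);a=np.radians(69.8);L=np.array([np.cos(a),np.sin(a)])
  g=cv2.cvtColor(f,cv2.COLOR_BGR2GRAY).astype(float); x0,y0=int(c[0])-5,int(c[1])-5
  p=g[y0:y0+11,x0:x0+11]; w=np.clip(np.percentile(p,60)*.85-p,0,None)
  yy,xx=np.mgrid[y0:y0+11,x0:x0+11]; w=w*(np.hypot(xx-c[0],yy-c[1])<5.2)
  u=((w*xx).sum()/w.sum(),(w*yy).sum()/w.sum()); q=ray('top',u,.0745); return np.round(u,2),((q[:2]-O)@L*1e3).round(2)
E
python3 -c "
from h import *
f=bot.grab_frame('top')[:,:,::-1].copy(); cv2.imwrite('pics/top6.png',f); print(hole3(f)); cv2.imwrite('pics/top6z.png',cv2.resize(f[240:290,310:390],None,fx=8,fy=8,interpolation=2))"
```

```text
(array([340.68, 261.  ]), np.float64(-49.84))
```

View pics/top6z.png

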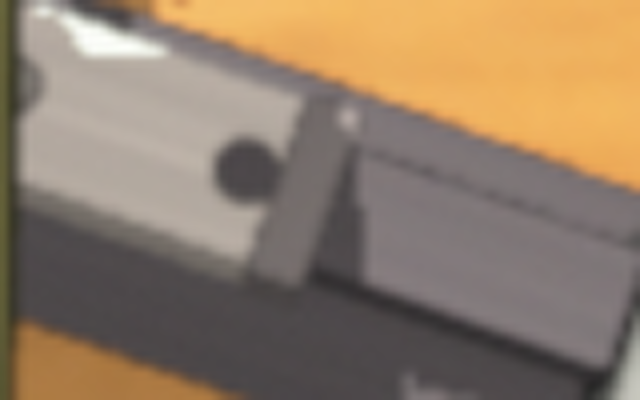

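The zoomed top view shows the last hole at about (340.7,261), where the middle hole stood at the start. A greyish round thing is just visible at the left edge, near (312,250), at the button's place. I'll push in small steps to feel for the lock.

apply_moves([
  [[0.05,0,0],[0,0,0],-1],
  [[0.05,0,0],[0,0,0],-1],
])

```text
time_s: 12.0
ee_pos: [0.5252, 0.0461, 0.0959]
ee_rot: [0.82, 0.572, -0.0, -0.0]
force: [-1.7, -3.0, 0.7]
opening: 0.006
```

apply_moves([
  [[0.05,0,0],[0,0,0],-1],
  [[0.05,0,0],[0,0,0],-1],
])

```text
time_s: 12.25
ee_pos: [0.5254, 0.0465, 0.0959]
ee_rot: [0.82, 0.572, -0.0, -0.0]
force: [-1.2, -3.0, 0.8]
opening: 0.002
```

```bash
python3 -c "
from h import *
st(); f=bot.grab_frame('wrist')[:,:,::-1].copy(); print(footw(f)); print(hole3(bot.grab_frame('top')[:,:,::-1].copy()))"
```

```text
t 12.25 p [0.5254 0.0465 0.0959] F [-1.17 -3.04  0.84] ang 69.76 tilt [-2.e-04 -1.e-04 -1.e+00] open 0.002
leg s mm 52.35 lat -0.36 tipz 0.0739 F along -3.26 lat 0.05 z 0.84 q6 [-0.01 -0.01  2.04 -0.    1.11  0.34]
[152.25 152.25 152.   152.   152.25]
(array([339.96, 260.7 ]), np.float64(-48.62))
```

```bash
python3 -c "
from h import *
f=bot.grab_frame('scene')[:,:,::-1].copy();cv2.imwrite('pics/sc7z.png',cv2.resize(f[210:270,300:380],None,fx=9,fy=9,interpolation=2))
f=bot.grab_frame('top')[:,:,::-1].copy();cv2.imwrite('pics/top7z.png',cv2.resize(f[230:290,300:380],None,fx=9,fy=9,interpolation=2))
O=np.array([.507,-.0025]);
for n in('top','scene'):
  K,Rm,t=P(n); print(n,cv2.projectPoints(np.array([[.5075,-.0025,.075],[.5075,-.0025,.082]]),cv2.Rodrigues(Rm)[0],t,K,None)[0].reshape(-1,2))"
```

```text
top [[310.63736046 250.38014972]
 [310.57058049 249.62220712]]
scene [[330.82172009 247.25811345]
 [330.93863145 244.24071275]]
```

View pics/sc7z.png

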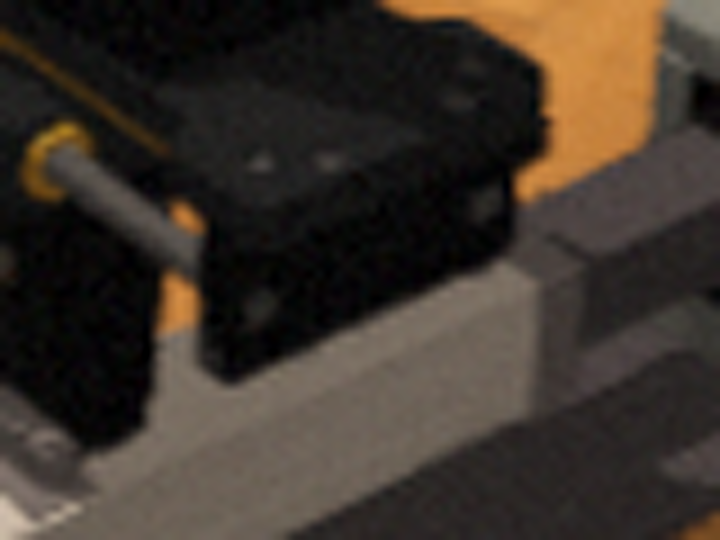

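View pics/top7z.png

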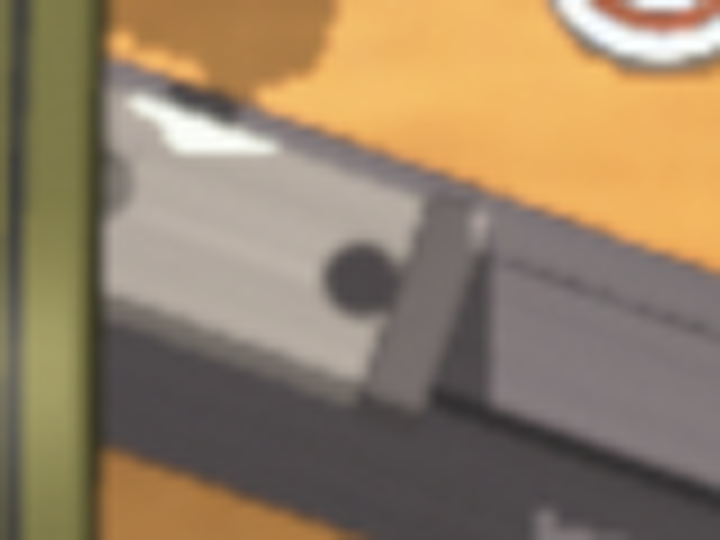

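The top zoom shows a light-grey disc edge at the button's place, near (312.5,250.5), where an empty hole would look dark. The button therefore stands in this hole. I'll feel for it with small pushes.

apply_moves([
  [[0.05,0,0],[0,0,0],-1],
  [[0.05,0,0],[0,0,0],-1],
])

```text
time_s: 12.7
ee_pos: [0.5255, 0.0467, 0.0959]
ee_rot: [0.82, 0.572, -0.0, 0.0]
force: [-0.5, -5.5, 2.8]
opening: 0.006
```

```bash
python3 -c "
from h import *
st(); f=bot.grab_frame('wrist')[:,:,::-1].copy(); print(footw(f)); print(hole3(bot.grab_frame('top')[:,:,::-1].copy()))"
```

```text
t 12.7 p [0.5255 0.0467 0.0959] F [-0.54 -5.52  2.76] ang 69.77 tilt [-5.e-04 -6.e-04 -1.e+00] open 0.006
leg s mm 52.58 lat -0.35 tipz 0.0739 F along -5.37 lat -1.4 z 2.76 q6 [-0.01 -0.01  2.04 -0.    1.11  0.34]
[152.5  152.25 152.5  152.25 152.5 ]
(array([339.9 , 260.63]), np.float64(-48.49))
```

apply_moves([
  [[0.05,0,0],[0,0,0],-1],
  [[0.05,0,0],[0,0,0],-1],
])

```text
time_s: 13.05
ee_pos: [0.5255, 0.0469, 0.0958]
ee_rot: [0.82, 0.572, -0.001, 0.0]
force: [-2.1, -6.6, 2.8]
opening: 0.006
```

```bash
python3 -c "
from h import *
st(); f=bot.grab_frame('wrist')[:,:,::-1].copy(); print(footw(f)); print(hole3(bot.grab_frame('top')[:,:,::-1].copy()))"
```

```text
t 13.05 p [0.5255 0.0469 0.0958] F [-2.08 -6.57  2.8 ] ang 69.77 tilt [-8.0e-04 -1.2e-03 -1.0e+00] open 0.006
leg s mm 52.76 lat -0.33 tipz 0.0738 F along -6.89 lat -0.32 z 2.8 q6 [-0.01 -0.01  2.04 -0.    1.11  0.34]
[152.5  152.5  152.5  152.25 152.5 ]
(array([339.84, 260.64]), np.float64(-48.41))
```

The push force rises while the tube stays put, so it has stopped firmly. I'll back off, lift and inspect.

apply_moves([
  [[-0.3,0,0],[0,0,0],-1],
  [[-0.5,0,-0.5],[0,0,0],-1],
  [[-0.5,0,-3],[0,0,0],-1],
  [[-0.5,0,-7],[0,0,0],-1],
  [[-0.5,0,-11],[0,0,0],-1],
])

```text
time_s: 13.78
ee_pos: [0.5238, 0.0431, 0.207]
ee_rot: [0.82, 0.572, 0.0, -0.0]
force: [0.4, 0.5, 0.8]
opening: 0.005
```

apply_moves([
  [[-5,5,-2],[0,0,0],-1],
  [[-10,10,-3],[0,0,0],-1],
  [[-14,14,-3],[0,0,0],-1],
  [[-18,18,-3],[0,0,0],-1],
  [[-18,18,-3],[0,0,0],-1],
])

```text
time_s: 14.4
ee_pos: [0.6315, -0.1915, 0.2354]
ee_rot: [0.821, 0.57, 0.0, -0.0]
force: [0.8, -0.6, 0.4]
opening: 0.006
```

```bash
python3 -c "
from h import *
st(); f=bot.grab_frame('top')[:,:,::-1].copy(); cv2.imwrite('pics/top8.png',f); print(hole3(f)); print(foot(f))
cv2.imwrite('pics/top8z.png',cv2.resize(f[190:330,205:435],None,fx=3.4,fy=3.4,interpolation=2))
f=bot.grab_frame('scene')[:,:,::-1].copy();cv2.imwrite('pics/sc8z.png',cv2.resize(f[185:325,235:425],None,fx=4,fy=4,interpolation=2))"
```

```text
t 14.4 p [ 0.6315 -0.1915  0.2354] F [ 0.77 -0.59  0.43] ang 69.54 tilt [ 0.e+00  5.e-04 -1.e+00] open 0.006
leg s mm -134.38 lat -182.06 tipz 0.2134 F along -0.29 lat -0.93 z 0.43 q6 [-0.38  0.15  1.63  0.    1.37 -0.02]
(array([339.99, 260.37]), np.float64(-48.49))
[np.float64(67.75), np.float64(66.5), np.float64(66.5), np.float64(66.5), np.float64(67.0)]
```

View pics/top8z.png

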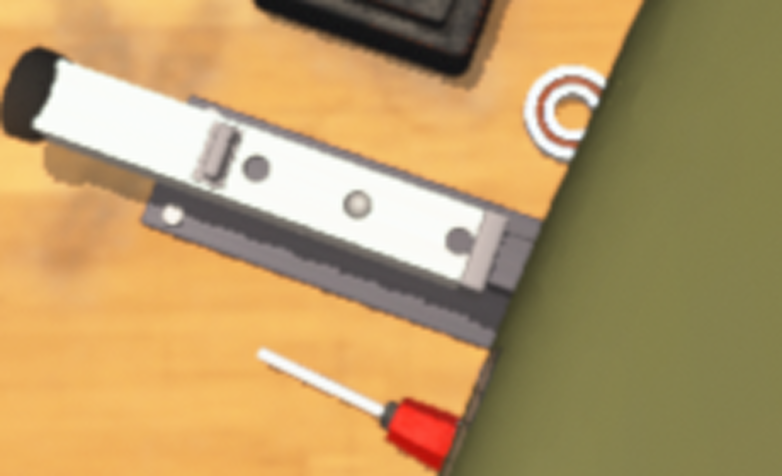

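View pics/sc8z.png

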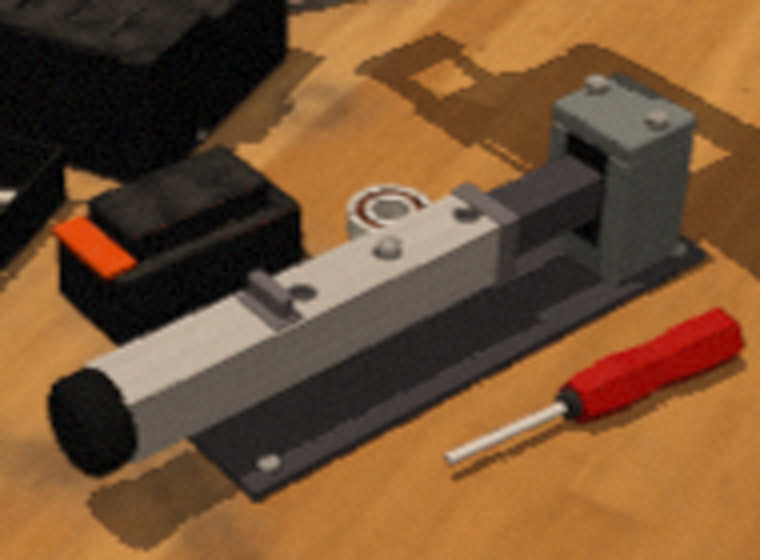

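Both views show the button standing proud in the second hole, at top zoom (357,204) and scene zoom (388,247). The first hole is empty beside the stop, the third is empty near the tube end, and the screwdriver, battery and bearing look untouched. The arm is clear, so I'm handing in.

```bash
python3 -c "
from bench import bot
print(bot.sign_off())"
```

```text
the job is handed in; nothing more can be done
None
```

The leg is locked one hole longer. I pressed the button flush with shut fingertips, slid the outer tube out against the thumb stop until the button popped up in the next hole, then backed off and lifted clear. I handed it in at about 14.5 s.

- **Forces:** the highest readings, taken at the end of each move, were about 8.5 N pressing down and 10 N along the leg. The peak along the leg came as the dome slipped under the hole's edge. The two together stayed under about 13 N.
- **Lock:** at the end of the travel the tube stopped firmly. The push rose from 3.3 to 6.9 N with almost no further movement.
- **Last pictures:** the button stands proud in the second hole, with the first and third holes empty. The screwdriver, battery and bearing look untouched by eye; I did not measure their positions.
- **Travel:** the hole position in the top view gave 50.5 to 51 mm, which agrees with 50 mm plus play within the camera error. The wrist-camera foot estimate came out 2 to 3 mm lower, and I put that down to calibration bias.
- **Failed check:** the automatic foot measurement in the last top picture gave a meaningless value. I ignored it and relied on the hole position and the pictures.

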